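Pinwheel layer of boxed microphones on a carry board

TASK

Pack the boxed microphones for the outside broadcast: one carton already lies on its blue mark on the carry board, so set the other three, upright and not dropped, on the other three blue marks to complete the interlocking pinwheel layer. Then slide the red-handled clamp bar in until it presses the whole layer snug against the two metal stops, and let go, leaving the things around undisturbed.

Things in the scene. Friction and masses are not known exactly. Their poses are not given: they have to be found in the camera images.
- layer (a point): Plywood carry board, 18 mm thick, fixed on the table. Point: on its top face, centre of the finished layer. x: the way the clamp bar closes, y left, z up. Wood spans x -195..105, y -100..100 mm. Two aluminium stops: pressing faces at x = 88 mm, 14 thick, 30 high, at y = -83..-49 and 49..83 mm. Finished layer: 176 mm in x (cartons touching), 184 in y (8 mm gap), hole 64 x 72 mm in the middle.
- bay_a (a point): Centre, on the board top, of the blue mark (110 x 46 mm paint, a little smaller than a carton) that the first carton covers; it starts 6 to 10 mm nearer the clamp bar, which later closes that slack. Long side along board x. At (-28, -64) mm from the layer point. Axes as the board's.
- bay_b (a point): Centre, on the board top, of the blue mark next to the stops, long side along board y. At (60, -32) mm from the layer point. Axes as the board's. The inner long side of each carton faces the free middle hole only over part of its length: a grip 15 to 22 mm from the carton's middle, towards the hole, leaves room for the inner finger.
- bay_c (a point): Centre, on the board top, of the blue mark with long side along board x. At (28, 64) mm from the layer point. Axes as the board's.
- bay_d (a point): Centre, on the board top, of the blue mark next to the clamp bar, long side along board y. At (-60, 32) mm from the layer point. Axes as the board's. The marks show the cartons as finally pressed together in x: cartons may be set up to 10 mm nearer the clamp bar (as the first one is), and are pushed home by it.
- clamp_bar (a joint): Travel of the clamp bar along board x, m: 0 fully open (starts at 0 to 0.006), 0.050 where it presses the closed layer, end of travel 0.060. About 2 N of friction; stays where left; up to about 15 N in all pushes the cartons along. Its pressing face is at board x = -138 mm + this value.
- clamp_handle (a point): Centre of the red handle block standing on the aluminium clamp bar; moves with it. Block 22 mm along board x, 30 mm along y, 36 mm high; its centre is 42 mm and its top 60 mm above the board top. The bar below is 24 mm high, 176 mm long, 32 mm deep; its pressing face is 18 mm ahead of this point. Axes as the board's.
- carton_1_mid (a point): Carton already on the board: centre of a rigid kraft carton 120 x 56 x 50 mm (x long, y wide, z up), about 0.18 kg. It stays the one on this mark; the other three are alike and may go on any of the other marks. Each carton has a pale tape stripe along its top and a small white and green label near its +x end.
- carton_2_mid (a point): Centre of another carton like it, starting loose on the table beside the board (underside on the table).
- carton_3_mid (a point): Centre of another carton like it, starting loose on the table beside the board (underside on the table).
- carton_4_mid (a point): Centre of another carton like it, starting loose on the table beside the board (underside on the table).
- mixer_box_mid (a point): Bystander among the cartons: small grey mixer box 66 x 110 x 38 mm (46 mm over its black knobs), centre of its case. Leave alone.
- desk_mic_foot (a point): Bystander: upright desk microphone with a green foam ball on a round black foot 90 mm wide, 190 mm tall; middle of the foot, 5 mm above the table. Leave alone.
- water_bottle_foot (a point): Bystander: clear water bottle, 60 mm wide, 190 mm tall; its axis, 5 mm above the table. Leave alone.
Not all that is in view belongs to the job. Leave any purple look-alike of the part that bears carton_3_mid alone.

How it is judged (in metres and radians):
On the way:
1. all four marks carry an upright carton (centre within 16 mm of the mark's, turned less than 0.1 rad from it), let go, the clamp bar still open (below 0.035) (horizontal distance between carton_1_mid and bay_a below 0.016 m and angle between the x axis of carton_1_mid and the x axis of layer, either way round below 0.1 rad and ((horizontal distance between carton_2_mid and bay_b below 0.016 m and angle between the x axis of carton_2_mid and the y axis of layer, either way round below 0.1 rad) or (horizontal distance between carton_3_mid and bay_b below 0.016 m and angle between the x axis of carton_3_mid and the y axis of layer, either way round below 0.1 rad) or (horizontal distance between carton_4_mid and bay_b below 0.016 m and angle between the x axis of carton_4_mid and the y axis of layer, either way round below 0.1 rad)) and ((horizontal distance between carton_2_mid and bay_c below 0.016 m and angle between the x axis of carton_2_mid and the x axis of layer, either way round below 0.1 rad) or (horizontal distance between carton_3_mid and bay_c below 0.016 m and angle between the x axis of carton_3_mid and the x axis of layer, either way round below 0.1 rad) or (horizontal distance between carton_4_mid and bay_c below 0.016 m and angle between the x axis of carton_4_mid and the x axis of layer, either way round below 0.1 rad)) and ((horizontal distance between carton_2_mid and bay_d below 0.016 m and angle between the x axis of carton_2_mid and the y axis of layer, either way round below 0.1 rad) or (horizontal distance between carton_3_mid and bay_d below 0.016 m and angle between the x axis of carton_3_mid and the y axis of layer, either way round below 0.1 rad) or (horizontal distance between carton_4_mid and bay_d below 0.016 m and angle between the x axis of carton_4_mid and the y axis of layer, either way round below 0.1 rad)) and angle between each of carton_1_mid, carton_2_mid, carton_3_mid, carton_4_mid's own z axis and vertical below 0.06 rad and z of each of carton_1_mid, carton_2_mid, carton_3_mid, carton_4_mid in the frame of layer below 0.029 m and contact force between each of carton_1, carton_2, carton_3, carton_4 and the fingers below 0.3 N and value of joint clamp_bar below 0.035 m), for 0.2 s.
At the end, for the whole second after the job is handed in: Every blue mark carries an upright carton at rest on the board, its centre within 10 mm of the mark's in the horizontal and turned less than 0.1 rad from it; the clamp bar stands at 0.046 to 0.053, so the layer has no more than 4 mm of slack against the stops (horizontal distance between carton_1_mid and bay_a below 0.01 m and angle between the x axis of carton_1_mid and the x axis of layer, either way round below 0.1 rad and ((horizontal distance between carton_2_mid and bay_b below 0.01 m and angle between the x axis of carton_2_mid and the y axis of layer, either way round below 0.1 rad) or (horizontal distance between carton_3_mid and bay_b below 0.01 m and angle between the x axis of carton_3_mid and the y axis of layer, either way round below 0.1 rad) or (horizontal distance between carton_4_mid and bay_b below 0.01 m and angle between the x axis of carton_4_mid and the y axis of layer, either way round below 0.1 rad)) and ((horizontal distance between carton_2_mid and bay_c below 0.01 m and angle between the x axis of carton_2_mid and the x axis of layer, either way round below 0.1 rad) or (horizontal distance between carton_3_mid and bay_c below 0.01 m and angle between the x axis of carton_3_mid and the x axis of layer, either way round below 0.1 rad) or (horizontal distance between carton_4_mid and bay_c below 0.01 m and angle between the x axis of carton_4_mid and the x axis of layer, either way round below 0.1 rad)) and ((horizontal distance between carton_2_mid and bay_d below 0.01 m and angle between the x axis of carton_2_mid and the y axis of layer, either way round below 0.1 rad) or (horizontal distance between carton_3_mid and bay_d below 0.01 m and angle between the x axis of carton_3_mid and the y axis of layer, either way round below 0.1 rad) or (horizontal distance between carton_4_mid and bay_d below 0.01 m and angle between the x axis of carton_4_mid and the y axis of layer, either way round below 0.1 rad)) and angle between each of carton_1_mid, carton_2_mid, carton_3_mid, carton_4_mid's own z axis and vertical below 0.06 rad and z of each of carton_1_mid, carton_2_mid, carton_3_mid, carton_4_mid in the frame of layer below 0.029 m and linear speed of each of carton_1, carton_2, carton_3, carton_4 below 0.02 m/s and value of joint clamp_bar between 0.046 and 0.053 m); the robot touches nothing.
It fails at once if a carton is tipped over (tilted more than 0.6 rad) (angle between any of carton_1_mid, carton_2_mid, carton_3_mid, carton_4_mid's own z axis and vertical above 0.6 rad).
It fails at once if a carton is dropped or flung: faster than 0.7 m/s with its centre within 72 mm of the table (a fall of 25 mm or more) ((linear speed of carton_1 above 0.7 m/s and height (world z) of carton_1_mid below 0.072 m) or (linear speed of carton_2 above 0.7 m/s and height (world z) of carton_2_mid below 0.072 m) or (linear speed of carton_3 above 0.7 m/s and height (world z) of carton_3_mid below 0.072 m) or (linear speed of carton_4 above 0.7 m/s and height (world z) of carton_4_mid below 0.072 m)).
It fails at once if a bystander (small mixer, desk microphone, water bottle) is moved by more than 30 mm (distance of any of mixer_box_mid, desk_mic_foot, water_bottle_foot from where it was at the start of the episode above 0.03 m).
It also fails if it takes over 72 s, if anything falls off the work surface, if the arm or the gripper's body presses on something with over 40 N, if the wrist force passes 120 N, or if a joint passes its speed limit or range.

ROBOT

A 6-joint arm with a two-finger parallel gripper is mounted at the origin on the work surface. World frame = base frame: x ahead of the robot, y to its left, z up, the work surface at z = 0. Lengths are in m, angles in degrees, forces in N, time in s.
With the tool pointing down it reaches from about 0.35 to 0.875 m from the base axis. Payload 4.2 kg.
Tool frame: the origin (TCP) lies on the centre line of the jaws, within the pads' length; the fingertips stand 19 mm ahead of it and the grasp point (between the pads) is the TCP; z points along the fingers, y is the line along which they close (so a half turn about z gives the same grasp; the last joint's range is limited). The gripper opens to 87 mm and grips with 3 to 60 N. Pads are 19 mm wide; open, the fingers measure 117 mm over their backs; the gripper's body (75 mm by 190 mm) begins 51 mm behind the grasp point.
Start: joints at [-57.605, 22.042, 0.453, 0, -68.411, -14.817], TCP at [0.189, -0.596, 0.242] pointing down, gripper open.
Joint ranges: [-179.83, 179.83], [-69.29, 118.12], [-61.27, 80.66], [-181.25, 117.63], [-171.15, -9.14], [-177.46, 177.46]. Speed limits (degrees/s): [159.86, 159.86, 180, 180, 180, 180].

INTERFACE

Orientations are given as a 3x3 rotation matrix whose columns are the frame's x, y, z axes.
In Python, from station import sense, capture, finish_job, search_frame, masks_of gives the robot as it stands.
- The arm moves only by the tool drive_tool, never from a script. Its argument "rows" is a list of rows, each a list of 7 numbers: the opening in per cent of the stroke, from 0 (shut) to 100 (fully open), then the shift along the world's x, y, z in mm, then the turn, a rotation vector about the world's x, y, z in rad. In form: [[fingers, dx, dy, dz, wx, wy, wz], ...]. A call has 1 to 5 rows; each row shifts and turns the commanded pose from where the row before left it; what a row does not reach is not made up. A row lasts 1/12 s, in which the tool goes at most 41.7 mm and 7.16 degrees, less where a joint would pass 70% of its speed; a pose out of reach is approached as far as the arm can. A call is refused whole if a number of a shift passes 41.7 or a number of a turn 0.125, either way. A call with a gripper value outside its range is refused whole. The fingers move at their own pace and stop on an object; the grip force is fixed at half the most. Time passes only in rows, so rows that do not move let the fingers close. It gives the time, the measured TCP pose, the force, the opening and the grip force at its end, in the units of the state.
- sense(): the state, without advancing time (a new reading comes with each control period).
- capture(name): name is "scene" or "top" or "wrist"; returns a dict with "frame" (480x640x3 uint8, red, green, blue), "z_map" (480x640 float32, m along the optical axis (not along the pixel's ray), 0 where there is no reading), "fx", "fy", "cx", "cy" (pixels), "distortion" ([k1, k2, p1, p2, k3] as OpenCV has them; the pictures are not rectified), "R" (3x3) and "t" (3): a world point X has camera coordinates R X + t; the wrist camera has in their place "T_tool_cam" (4x4, takes a point from camera to tool coordinates, whose origin is the TCP and whose axes are the flange's). Camera axes: x right, y down, z forward; pixel columns grow to the right and rows downward; lengths in m; the calibration is good to about 2 mm. A picture is of the moment at which its call begins: read the wrist's pose just before it.
- finish_job(): hands the job in; it is judged then, once.
Trained networks look in a picture, given as the dict that the camera call returned (one of the last four; its "shot" number tells which), for a name from the list of things; names that differ only in an ending like _2 or _b are one class to them, and where a whole thing is asked for, a point or a joint stands for the part that bears it (a point fixed in the world has none). Each returns a list of dicts, best first, with "p" (0 to 1); they miss things now and then, are a little off and sometimes report something else, mostly with a low value. They report only what shows in the picture. A call takes as long as a camera call. They do not tell look-alikes from the thing itself.
- search_frame(label, picture): "xy" ([column, row] in pixels, amid what is visible of it).
- masks_of(label, picture): "region" (480x640 bool, what is visible of it) and "xy" ([column, row] in pixels, amid what is visible of it).
The state is a dict: "time_s": time; "joints": joint angles; "joint_velocities": joint speeds; "effort": joint torques, N m; "tcp_pos": TCP position; "ee_rot": TCP orientation; "wrist_force": force on the tool from outside, world axes, zero at the start; "moment": the same for the moment, N m; "gripper_width": opening from 0.0 (shut) to 1.0 (fully open); "gripper_force": force on a finger pad.
Only numpy, scipy, OpenCV 4.12 (cv2) and the standard library are available. Lean on these libraries where they do the work, as an engineer would, in place of code of your own. Each camera call takes 0.05 s, during which the arm holds its last target. There are 200 camera calls.

## Working session

There is one attempt and no reset: what is moved stays moved. The work goes in short steps, Python scripts to look and compute and a tool call to move; the robot and the scene stay as the last step left them, time stands still between calls to the robot, and variables do not carry over. Pictures are saved under pics/ and viewed, at most 10 in all, crops included, and the job is handed in when it is done.

Besides the shell and the picture viewer there is one more tool, called after "Call:" as name(argument=value, ...), one argument or row to a line, values as JSON. drive_tool: Moves the arm, as the interface text tells. Its arguments: {"type":"object","properties":{"rows":{"type":"array"}},"required":["rows"]}

```bash
ls; mkdir -p pics; cat > h.py <<'E'
import numpy as np, cv2
from station import sense, capture, finish_job, search_frame, masks_of
def cam(d, s=None):
    K=np.array([[d['fx'],0,d['cx']],[0,d['fy'],d['cy']],[0,0,1]]); D=np.array(d['distortion'],float)
    if 'R' in d: R,t=np.array(d['R']),np.array(d['t'])
    else:
        T=np.array(d['T_tool_cam']); Rw=np.array(s['ee_rot'])
        Rc=Rw@T[:3,:3]; p=np.array(s['tcp_pos'])+Rw@T[:3,3]; R=Rc.T; t=-Rc.T@p
    return K,D,R,t
def rays(d,px,s=None):
    K,D,R,t=cam(d,s)
    n=cv2.undistortPoints(np.array(px,float).reshape(-1,1,2),K,D).reshape(-1,2)
    v=np.c_[n,np.ones(len(n))]
    return -R.T@t, v@R
def onz(d,px,z,s=None):
    o,v=rays(d,px,s); return o+v*((z-o[2])/v[:,2])[:,None]
def cloud(d,s=None,mask=None):
    z=d['z_map']; m=z>0
    if mask is not None: m&=mask
    r,c=np.nonzero(m); o,v=rays(d,np.c_[c,r],s)
    return o+v*z[r,c][:,None], np.c_[c,r]
def save(d,n): cv2.imwrite('pics/'+n,d['frame'][:,:,::-1])
E
python3 - <<'E'
from h import *
a=capture('scene');b=capture('top')
save(a,'scene.png');save(b,'top.png')
for d in(a,b):
    K,D,R,t=cam(d);print(-R.T@t,R[2],(d['z_map']>0).mean())
for n in['carton_2_mid','mixer_box_mid','clamp_handle','desk_mic_foot','water_bottle_foot']:
  for d in (a,b):
    print(n,[(np.round(q['p'],2),np.round(q['xy'])) for q in masks_of(n,d)])
E
```

```text
pics
[ 1.20743346 -0.49482066  0.95089854] [-0.56982201  0.39788058 -0.71902289] 0.9959244791666667
[0.45927949 0.00420102 1.00270543] [ 0.08430909 -0.00526342 -0.99642575] 0.9959928385416666
carton_2_mid [(np.float64(0.7), array([208., 333.])), (np.float64(0.24), array([191., 281.]))]
carton_2_mid [(np.float64(0.68), array([486., 230.])), (np.float64(0.46), array([337., 245.]))]
mixer_box_mid [(np.float64(0.95), array([442., 214.])), (np.float64(0.62), array([477., 259.])), (np.float64(0.27), array([332., 280.]))]
mixer_box_mid [(np.float64(0.71), array([356., 296.])), (np.float64(0.58), array([149., 233.]))]
clamp_handle [(np.float64(0.69), array([282., 242.]))]
clamp_handle [(np.float64(0.62), array([354., 296.]))]
desk_mic_foot [(np.float64(0.87), array([279., 381.]))]
desk_mic_foot [(np.float64(0.98), array([462., 128.]))]
water_bottle_foot [(np.float64(0.59), array([480., 260.])), (np.float64(0.51), array([208., 333.]))]
water_bottle_foot [(np.float64(0.91), array([196., 122.]))]
```

View pics/top.png

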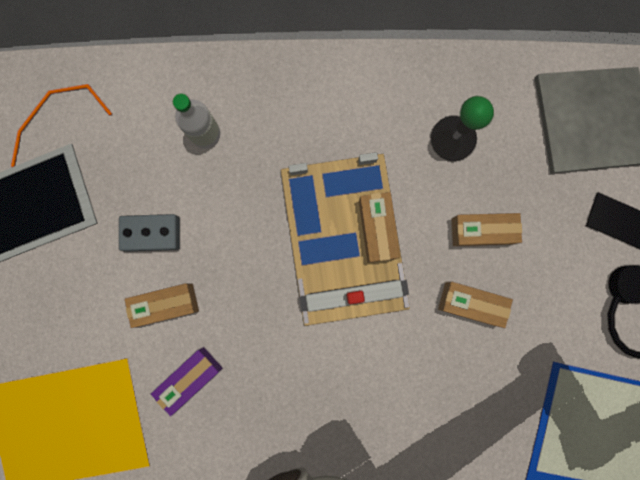

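View pics/scene.png

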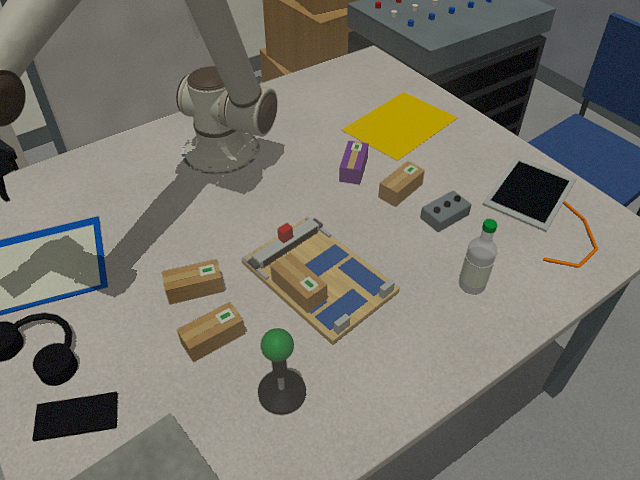

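The top view shows kraft cartons at (487,230), (477,304) and (160,305), plus one on the board at (379,228). The purple look-alike is at (186,381), the mixer at (149,233), the microphone foot at (462,128), the bottle at (196,122) and the red handle at (356,297). I choose the three kraft ones. Next I measure the tops from both cameras' depth.

```bash
cat > m.py <<'E'
from h import *
def rect(P):
    (c,(w,h),a)=cv2.minAreaRect((P[:,:2]*1000).astype(np.float32))
    if w<h: w,h,a=h,w,a+90
    return np.round(c,1),round(w,1),round(h,1),round((a+90)%180-90,1)
def comps(P,px,m,minn=60):
    im=np.zeros((480,640),np.uint8); im[px[m,1],px[m,0]]=1
    idx=-np.ones((480,640),int); idx[px[:,1],px[:,0]]=np.arange(len(px))
    im=cv2.morphologyEx(im,cv2.MORPH_OPEN,np.ones((3,3)))
    n,l,s,c=cv2.connectedComponentsWithStats(im)
    for i in range(1,n):
        if s[i,4]>=minn: yield c[i],s[i,4],P[idx[(l==i)&(idx>=0)]]
E
python3 - <<'E'
from m import *
for n in('top','scene'):
    d=capture(n);P,px=cloud(d);z=P[:,2]
    hsv=cv2.cvtColor(d['frame'],cv2.COLOR_RGB2HSV)[px[:,1],px[:,0]].astype(int)
    reach=(np.hypot(P[:,0],P[:,1])<1)&(P[:,0]>.1)
    print(n)
    for lab,lo,hi in(('tops50',.042,.058),('tops68',.060,.075),('lowmixer',.03,.042)):
        for c,a,Q in comps(P,px,reach&(z>lo)&(z<hi)): print(lab,c.round(),a,rect(Q),'z',np.median(Q[:,2]).round(4))
    for c,a,Q in comps(P,px,reach&(hsv[:,0]>100)&(hsv[:,0]<125)&(hsv[:,1]>120)): print('blue',c.round(),a,rect(Q),'z',np.median(Q[:,2]).round(4))
    for c,a,Q in comps(P,px,reach&((hsv[:,0]<6)|(hsv[:,0]>174))&(hsv[:,1]>170)&(z>.03),20): 
        T=Q[Q[:,2]>np.percentile(Q[:,2],90)-.006];print('red',c.round(),a,rect(T),'z',np.median(T[:,2]).round(4))
    if n=='top':
        im=cv2.resize(d['frame'][190:330,430:530],None,fx=4,fy=4);im2=cv2.resize(d['frame'][190:330,110:210],None,fx=4,fy=4)
        cv2.imwrite('pics/crop.png',np.hstack([im2,im])[:,:,::-1])
E
```

```text
top
tops50 [368. 157.] 140 (array([692.2, -84.7]), 33.9, 15.1, -87.3) z 0.0487
tops50 [297. 168.] 139 (array([672.9,  46.5]), 32.4, 14.5, -81.3) z 0.0485
tops50 [489. 229.] 1989 (array([ 555.9, -305.5]), 121.5, 56.9, -89.0) z 0.0511
tops50 [164. 231.] 61 (array([558.4, 293.3]), 15.0, 14.8, 49.5) z 0.0469
tops50 [126. 232.] 60 (array([557.3, 363.4]), 15.1, 13.9, -6.4) z 0.0472
tops50 [477. 304.] 2034 (array([ 417.5, -279. ]), 121.3, 57.3, 72.6) z 0.0512
tops50 [159. 305.] 2003 (array([422.6, 301.1]), 120.6, 56.5, -76.4) z 0.0515
tops50 [374. 295.] 90 (array([435.6, -93.1]), 26.4, 25.1, 73.3) z 0.0436
tops50 [184. 382.] 2081 (array([283.6, 253.6]), 122.0, 56.7, -48.0) z 0.0516
tops68 [380. 227.] 2111 (array([ 559.8, -101. ]), 120.4, 56.9, 7.0) z 0.0692
lowmixer [148. 232.] 1612 (array([558.9, 327. ]), 109.9, 65.8, 89.8) z 0.0389
lowmixer [629. 284.] 775 (array([ 448.4, -580. ]), 74.8, 49.5, -3.2) z 0.0359
lowmixer [405. 287.] 93 (array([ 451.3, -148.1]), 26.3, 12.1, 2.2) z 0.0355
lowmixer [303. 303.] 95 (array([424.1,  38.7]), 26.1, 12.0, 7.6) z 0.0354
blue [352. 181.] 1228 (array([652
[... 1160 characters left out ...]
 z 0.0686
tops68 [298. 276.] 1260 (array([ 562., -104.]), 121.5, 58.1, 6.7) z 0.0664
tops68 [476. 272.] 110 (array([767.8, 206.3]), 54.1, 19.3, 33.3) z 0.0681
lowmixer [446. 207.] 739 (array([561.7, 324.7]), 111.8, 66.9, -89.7) z 0.0351
lowmixer [285. 242.] 666 (array([440.3, -57.4]), 200.1, 35.8, -81.7) z 0.0382
lowmixer [471. 282.] 76 (array([766.2, 201.6]), 43.8, 12.5, 24.3) z 0.0355
lowmixer [175. 291.] 66 (array([ 433.5, -328. ]), 38.7, 5.7, 73.6) z 0.0363
lowmixer [  7. 335.] 386 (array([ 338.8, -656.5]), 77.1, 35.2, -13.8) z 0.0333
lowmixer [ 52. 360.] 984 (array([ 450.4, -598.3]), 77.0, 72.7, -12.4) z 0.0335
blue [ 75. 278.] 823 (array([ 241.6, -494.3]), 308.4, 158.8, -62.5) z 0.0018
```

View pics/crop.png

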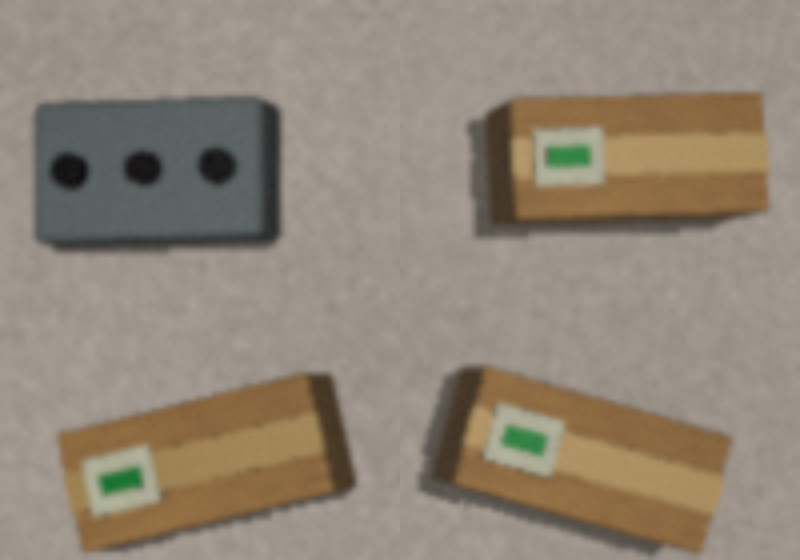

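The crop confirms plain kraft cartons with a green and white label. Heights are about 0.050 m for the loose ones and 0.068 m for the one on the board, as expected. The layer point is at about (0.590,-0.034), with the board turned about 8°.

```bash
python3 - <<'E'
from h import *
s=sense();print(np.round(s['ee_rot'],3),np.round(s['tcp_pos'],4),s['gripper_width'],s['time_s'])
d=capture('wrist');print(np.round(d['T_tool_cam'],3),d['fx'])
E
```

```text
[[-0.953 -0.302  0.   ]
 [-0.302  0.953 -0.   ]
 [-0.    -0.    -1.   ]] [ 0.1888 -0.5958  0.2416] 1.0004694444221367 0.7
[[-0.    -0.971 -0.24   0.066]
 [ 1.    -0.001  0.     0.002]
 [-0.    -0.24   0.971 -0.142]
 [ 0.     0.     0.     1.   ]] 364.69411843271195
```

Call:
drive_tool(
  rows=[
    [100,28.3,23.6,-3,0,0,0.0985],
    [100,28.3,23.6,-3,0,0,0.0985],
    [100,28.3,23.6,-3,0,0,0.0985],
    [100,28.3,23.6,-3,0,0,0.0985],
    [100,28.3,23.6,-3,0,0,0.0985],
  ],
)

```text
time_s: 1.17
tcp_pos: [0.3313, -0.4766, 0.2266]
ee_rot: [[-0.694, -0.72, 0.0], [-0.72, 0.694, -0.0], [0.0, -0.0, -1.0]]
wrist_force: [-0.2, -0.4, 0.5]
gripper_width: 1.003
gripper_force: 0.0
```

Call:
drive_tool(
  rows=[
    [100,28.3,23.6,-3,0,0,0.0985],
    [100,28.3,23.6,-3,0,0,0.0985],
    [100,28.3,23.6,-3,0,0,0.0985],
    [100,28.3,23.6,-3,0,0,0.0985],
    [100,28.3,23.6,-3,0,0,0.0985],
  ],
)

```text
time_s: 1.58
tcp_pos: [0.473, -0.3584, 0.2117]
ee_rot: [[-0.271, -0.963, 0.0], [-0.963, 0.271, -0.0], [0.0, -0.001, -1.0]]
wrist_force: [-0.6, -0.5, 0.8]
gripper_width: 0.997
gripper_force: 0.0
```

Call:
drive_tool(
  rows=[
    [100,28.3,23.6,-3,0,0,0.0985],
    [100,28.3,23.6,-3,0,0,0.0985],
    [100,28.3,23.6,-3,0,0,0.0985],
    [100,0,0,0,0,0,0],
    [100,0,0,0,0,0,0],
  ],
)

```text
time_s: 2.0
tcp_pos: [0.5578, -0.2875, 0.2019]
ee_rot: [[0.019, -1.0, -0.001], [-1.0, -0.019, 0.0], [-0.0, 0.001, -1.0]]
wrist_force: [-1.3, 0.6, 0.0]
gripper_width: 0.999
gripper_force: 0.0
```

```bash
cat > w.py <<'E'
from m import *
def look(name,lo=.042,hi=.058,minn=1500):
    s=sense();d=capture('wrist');save(d,name)
    R=np.array(s['ee_rot']);print('tcp',np.round(np.array(s['tcp_pos'])*1000,1),'yaw',np.degrees(np.arctan2(R[1,0],R[0,0])).round(2),'tilt',np.round(R[2],3),'t',s['time_s'],'w',s['gripper_width'])
    P,px=cloud(d,s)
    for lo,hi in((.042,.058),(.060,.075)):
        for c,a,Q in comps(P,px,(P[:,2]>lo)&(P[:,2]<hi),minn):print(c.round(),a,rect(Q),'z',np.median(Q[:,2]).round(4))
    hsv=cv2.cvtColor(d['frame'],cv2.COLOR_RGB2HSV)[px[:,1],px[:,0]].astype(int)
    for c,a,Q in comps(P,px,(hsv[:,0]>100)&(hsv[:,0]<125)&(hsv[:,1]>120)&(P[:,2]<.03),500): print('blue',c.round(),a,rect(Q),'z',np.median(Q[:,2]).round(4))
    for c,a,Q in comps(P,px,((hsv[:,0]<6)|(hsv[:,0]>174))&(hsv[:,1]>150)&(P[:,2]>.03),100):
        T=Q[Q[:,2]>np.percentile(Q[:,2],90)-.006];print('red',c.round(),a,rect(T),'z',np.median(T[:,2]).round(4))
E
python3 -c "
from w import *
look('w1.png')"
```

```text
tcp [ 557.8 -287.5  201.9] yaw -88.91 tilt [-0.     0.001 -1.   ] t 2.0 w 0.999464322172454
[324. 201.] 9964 (array([ 555.7, -305.9]), 120.2, 56.2, -89.1) z 0.0492
[492. 229.] 8576 (array([ 415.3, -284.9]), 109.7, 57.3, 72.9) z 0.0492
blue [632.  37.] 645 (array([ 296.9, -453.5]), 43.9, 16.5, -80.3) z 0.0028
```

Call:
drive_tool(
  rows=[
    [100,-2.2,-0.4,-36,0,0,0],
    [100,0,0,-38,0,0,0],
    [100,0,0,-38,0,0,0],
    [100,0,0,-36,0,0,0],
    [100,0,0,-24,0,0,0],
  ],
)

```text
time_s: 2.47
tcp_pos: [0.5514, -0.2901, 0.0275]
ee_rot: [[0.013, -1.0, -0.004], [-1.0, -0.013, 0.002], [-0.002, 0.004, -1.0]]
wrist_force: [-0.7, 0.7, 0.0]
gripper_width: 1.0
gripper_force: 0.0
```

Call:
drive_tool(
  rows=[
    [100,0,0,0,0,0,0],
    [20,0,0,0,0,0,0],
    [20,0,0,0,0,0,0],
    [20,0,0,0,0,0,0],
    [20,0,0,0,0,0,0],
  ],
)

```text
time_s: 2.88
tcp_pos: [0.5557, -0.29, 0.033]
ee_rot: [[0.016, -1.0, 0.004], [-1.0, -0.016, -0.001], [0.001, -0.004, -1.0]]
wrist_force: [-0.1, 0.5, -0.7]
gripper_width: 0.78
gripper_force: 0.0
```

Call:
drive_tool(
  rows=[
    [20,0,0,0,0,0,0],
    [20,0,0,0,0,0,0],
    [20,0,0,5,0,0,0],
    [20,0,0,15,0,0,0],
    [20,0,0,25,0,0,0],
  ],
)

```text
time_s: 3.3
tcp_pos: [0.5517, -0.2883, 0.0729]
ee_rot: [[0.015, -1.0, -0.008], [-1.0, -0.015, 0.003], [-0.003, 0.008, -1.0]]
wrist_force: [-0.0, 0.2, -2.0]
gripper_width: 0.642
gripper_force: 30.0
```

Call:
drive_tool(
  rows=[
    [20,0,0,35,0,0,0],
    [20,0,0,35,0,0,0],
    [20,9.6,24.7,0,0,0,0.0124],
    [20,9.6,24.7,0,0,0,0.0124],
    [20,9.6,24.7,0,0,0,0.0124],
  ],
)

```text
time_s: 3.72
tcp_pos: [0.5828, -0.2145, 0.1462]
ee_rot: [[0.052, -0.999, 0.0], [-0.999, -0.052, 0.001], [-0.001, -0.0, -1.0]]
wrist_force: [0.1, 0.2, -2.5]
gripper_width: 0.645
gripper_force: 30.0
```

Call:
drive_tool(
  rows=[
    [20,9.6,24.7,0,0,0,0.0124],
    [20,9.6,24.7,0,0,0,0.0124],
    [20,9.6,24.7,0,0,0,0.0124],
    [20,9.6,24.7,0,0,0,0.0124],
    [20,9.6,24.7,0,0,0,0.0124],
  ],
)

```text
time_s: 4.13
tcp_pos: [0.6308, -0.0904, 0.1452]
ee_rot: [[0.116, -0.993, -0.002], [-0.993, -0.116, 0.0], [-0.001, 0.002, -1.0]]
wrist_force: [-0.3, 0.1, -2.7]
gripper_width: 0.639
gripper_force: 30.0
```

Call:
drive_tool(
  rows=[
    [20,9.6,24.7,0,0,0,0.0124],
    [20,9.6,24.7,0,0,0,0.0124],
    [20,0,0,0,0,0,0],
    [20,0,0,0,0,0,0],
    [20,0,0,0,0,0,0],
  ],
)

```text
time_s: 4.55
tcp_pos: [0.6497, -0.0424, 0.145]
ee_rot: [[0.14, -0.99, -0.002], [-0.99, -0.14, -0.0], [-0.0, 0.002, -1.0]]
wrist_force: [-0.6, -0.7, -2.4]
gripper_width: 0.644
gripper_force: 30.0
```

```bash
cat >> w.py <<'E'
    for c,a,Q in comps(P,px,(P[:,2]>.09)&(P[:,2]<.3),1500):print('held',c.round(),a,rect(Q),'z',np.median(Q[:,2]).round(4))
E
python3 -c "
from w import *
look('w2.png')"
```

```text
tcp [649.7 -42.4 145. ] yaw -81.95 tilt [-0.     0.002 -1.   ] t 4.55 w 0.6440682741150328
[492. 178.] 16673 (array([ 553.7, -101.8]), 109.4, 56.4, 7.0) z 0.0672
blue [474. 248.] 2127 (array([528.5, -39.5]), 50.5, 46.6, -80.8) z 0.0176
red [621. 262.] 592 (array([508.1, -74.9]), 137.2, 24.3, -14.7) z 0.0572
held [328. 332.] 143066 (array([649.6, -72.4]), 173.1, 99.3, -1.3) z 0.2182
```

View pics/w2.png

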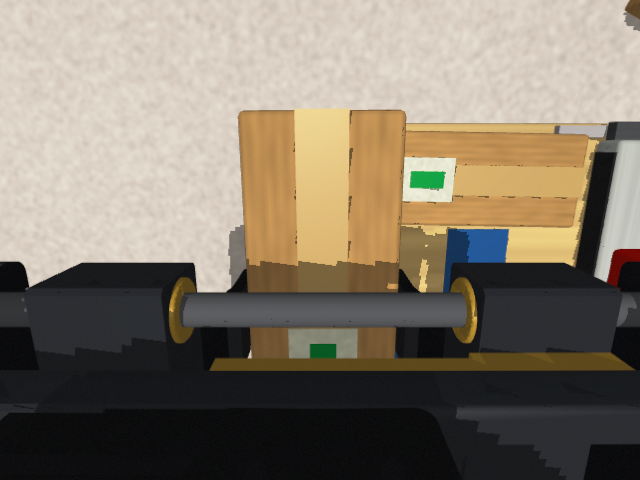

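```bash
cat > held.py <<'E'
from h import *
def held(pts,dz=.02):
    s=sense();d=capture('wrist');R=np.array(s['ee_rot']);p=np.array(s['tcp_pos'])
    Q=onz(d,pts,p[2]+dz,s); print('tcp',p.round(4)); print('tool mm',((Q-p)@R*1000).round(1))
    P,px=cloud(d,s);T=(P-p)@R*1000
    m=(px[:,1]<250)&(np.abs(T[:,1])<35)&(T[:,2]>-35)&(T[:,2]<-8)
    print('cloud x max %.1f y %.1f..%.1f z %.1f'%(np.percentile(T[m,0],99.7),*np.percentile(T[m,1],[.3,99.7]),np.median(T[m,2])))
E
python3 -c "
from held import *
held([[240,113],[322,110],[405,113],[247,240],[400,240]])"
```

```text
tcp [ 0.6497 -0.0429  0.1452]
tool mm [[ 74.9 -24.9 -20.1]
 [ 75.8   1.1 -20. ]
 [ 74.9  27.5 -20. ]
 [ 33.3 -24.8 -20. ]
 [ 33.2  28.  -20. ]]
cloud x max 76.3 y -26.6..28.7 z -16.8
```

Call:
drive_tool(
  rows=[
    [20,-1.7,2.3,-20,0,0,0],
    [20,0,0,-25,0,0,0],
    [20,0,0,-20,0,0,0],
    [20,0,0,-12,0,0,0],
    [20,0,0,-6,0,0,0],
  ],
)

```text
time_s: 5.07
tcp_pos: [0.6473, -0.0411, 0.0605]
ee_rot: [[0.138, -0.99, -0.004], [-0.99, -0.138, -0.0], [-0.0, 0.004, -1.0]]
wrist_force: [-0.3, -0.6, -3.0]
gripper_width: 0.638
gripper_force: 30.0
```

Call:
drive_tool(
  rows=[
    [20,0,0,-5,0,0,0],
    [20,0,0,-4,0,0,0],
    [20,0,0,-2.5,0,0,0],
    [20,0,0,-1.5,0,0,0],
    [20,0,0,0,0,0,0],
  ],
)

```text
time_s: 5.48
tcp_pos: [0.6493, -0.04, 0.0504]
ee_rot: [[0.14, -0.99, 0.002], [-0.99, -0.14, 0.0], [0.0, -0.002, -1.0]]
wrist_force: [-0.5, -0.0, -2.6]
gripper_width: 0.644
gripper_force: 30.0
```

Call:
drive_tool(
  rows=[
    [20,0,0,-1,0,0,0],
    [20,0,0,-0.7,0,0,0],
    [20,0,0,0,0,0,0],
    [92,0,0,0,0,0,0],
    [92,0,0,0,0,0,0],
  ],
)

```text
time_s: 5.9
tcp_pos: [0.6495, -0.04, 0.0489]
ee_rot: [[0.14, -0.99, 0.002], [-0.99, -0.14, 0.0], [0.0, -0.002, -1.0]]
wrist_force: [-0.3, -0.4, -0.0]
gripper_width: 0.718
gripper_force: 0.0
```

Call:
drive_tool(
  rows=[
    [92,0,0,0,0,0,0],
    [92,0,0,0,0,0,0],
    [92,0,0,8,0,0,0],
    [92,0,0,25,0,0,0],
    [92,0,0,35,0,0,0],
  ],
)

```text
time_s: 6.32
tcp_pos: [0.6466, -0.0403, 0.1135]
ee_rot: [[0.14, -0.99, -0.008], [-0.99, -0.14, -0.001], [-0.0, 0.008, -1.0]]
wrist_force: [0.4, 0.4, 0.7]
gripper_width: 0.913
gripper_force: 0.0
```

Call:
drive_tool(
  rows=[
    [100,-21.4,-23.3,12,0,0,-0.0401],
    [100,-21.4,-23.3,12,0,0,-0.0401],
    [100,-21.4,-23.3,12,0,0,-0.0401],
    [100,-21.4,-23.3,12,0,0,-0.0401],
    [100,-21.4,-23.3,12,0,0,-0.0401],
  ],
)

```text
time_s: 6.73
tcp_pos: [0.5407, -0.1575, 0.177]
ee_rot: [[-0.061, -0.998, 0.001], [-0.998, 0.061, -0.0], [0.0, -0.001, -1.0]]
wrist_force: [1.1, -0.1, 0.8]
gripper_width: 0.998
gripper_force: 0.0
```

Call:
drive_tool(
  rows=[
    [100,-21.4,-23.3,12,0,0,-0.0401],
    [100,-21.4,-23.3,4,0,0,-0.0401],
    [100,-21.4,-23.3,4,0,0,-0.0401],
    [100,-21.4,-23.3,4,0,0,-0.0401],
    [100,-21.4,-23.3,4,0,0,-0.0401],
  ],
)

```text
time_s: 7.15
tcp_pos: [0.4336, -0.2741, 0.2049]
ee_rot: [[-0.259, -0.966, 0.001], [-0.966, 0.259, -0.0], [0.0, -0.001, -1.0]]
wrist_force: [1.0, -1.2, -0.0]
gripper_width: 1.0
gripper_force: 0.0
```

Call:
drive_tool(
  rows=[
    [100,-21.4,-23.3,0,0,0,-0.0401],
    [100,0,0,0,0,0,0],
    [100,0,0,0,0,0,0],
  ],
)

```text
time_s: 7.4
tcp_pos: [0.4125, -0.2974, 0.2046]
ee_rot: [[-0.299, -0.954, 0.001], [-0.954, 0.299, -0.0], [0.0, -0.001, -1.0]]
wrist_force: [-0.5, 1.0, -0.3]
gripper_width: 0.996
gripper_force: 0.0
```

```bash
cat > t.py <<'E'
from m import *
def top():
    d=capture('top');P,px=cloud(d);z=P[:,2];reach=(P[:,0]>.35)&(P[:,0]<.8)&(P[:,1]>-.25)&(P[:,1]<.2)
    L=np.array([588.9,-33.1]);a=np.radians(8.1);R=np.array([[np.cos(a),np.sin(a)],[-np.sin(a),np.cos(a)]])
    hsv=cv2.cvtColor(d['frame'],cv2.COLOR_RGB2HSV)[px[:,1],px[:,0]].astype(int)
    k=reach&(hsv[:,0]>8)&(hsv[:,0]<22)&(z>.06)&(z<.076)
    im=reach&(z>.06)&(z<.076)
    for c,n,Q in comps(P,px,im,300):
        r=rect(Q);print(c.round(),n,r,'layer',(R@(r[0]-L)).round(1),'ang',round(r[3]-8.1,1))
    for c,n,Q in comps(P,px,reach&((hsv[:,0]<6)|(hsv[:,0]>174))&(hsv[:,1]>170)&(z>.07),20):
        r=rect(Q);print('red',r,'layer',(R@(r[0]-L)).round(1))
    return d
E
python3 -c "
from w import *
look('w3.png')
import t;save(t.top(),'top2.png')"
```

```text
tcp [ 412.5 -297.4  204.6] yaw -107.37 tilt [ 0.    -0.001 -1.   ] t 7.4 w 0.9960516761545674
[322. 234.] 7586 (array([ 413.5, -289.8]), 99.3, 56.1, 73.3) z 0.0491
blue [506.  10.] 4578 (array([ 199.7, -420.5]), 209.3, 19.6, -14.9) z 0.0029
held [344. 360.] 93297 (array([ 410.6, -300.1]), 165.0, 69.0, -17.4) z 0.2784
[354. 177.] 2078 (array([650.7, -56.4]), 121.0, 57.1, -81.2) layer [ 57.9 -31.8] ang -89.3
[380. 227.] 2122 (array([ 560. , -101.1]), 120.9, 56.8, 7.1) layer [-38.2 -63.2] ang -1.0
red (array([435.4, -55. ]), 26.4, 17.4, 89.4) layer [-1.551e+02 -1.000e-01]
```

Call:
drive_tool(
  rows=[
    [100,-0.5,0.7,-36,0,0,0.005],
    [100,0,0,-38,0,0,0],
    [100,0,0,-38,0,0,0],
    [100,0,0,-36,0,0,0],
    [100,0,0,-25.3,0,0,0],
  ],
)

```text
time_s: 7.92
tcp_pos: [0.4125, -0.2943, 0.0277]
ee_rot: [[-0.289, -0.957, -0.003], [-0.957, 0.289, 0.001], [-0.0, 0.003, -1.0]]
wrist_force: [0.1, 0.4, 0.1]
gripper_width: 1.004
gripper_force: 0.0
```

Call:
drive_tool(
  rows=[
    [100,0,0,0,0,0,0],
    [20,0,0,0,0,0,0],
    [20,0,0,0,0,0,0],
    [20,0,0,0,0,0,0],
    [20,0,0,0,0,0,0],
  ],
)

```text
time_s: 8.33
tcp_pos: [0.4144, -0.296, 0.0325]
ee_rot: [[-0.291, -0.957, 0.004], [-0.957, 0.291, -0.001], [0.0, -0.004, -1.0]]
wrist_force: [-0.2, -0.6, 0.3]
gripper_width: 0.782
gripper_force: 0.0
```

Call:
drive_tool(
  rows=[
    [20,0,0,0,0,0,0],
    [20,0,0,0,0,0,0],
    [20,0,0,5,0,0,0],
    [20,0,0,20,0,0,0],
    [20,0,0,30,0,0,0],
  ],
)

```text
time_s: 8.75
tcp_pos: [0.4103, -0.2947, 0.0838]
ee_rot: [[-0.292, -0.956, -0.007], [-0.956, 0.292, 0.003], [-0.001, 0.008, -1.0]]
wrist_force: [0.8, -1.0, -2.3]
gripper_width: 0.64
gripper_force: 30.0
```

Call:
drive_tool(
  rows=[
    [20,0,0,30,0,0,0],
    [20,0,0,30,0,0,0],
    [20,14.5,27.2,0,0,0,-0.0944],
    [20,14.5,27.2,0,0,0,-0.0944],
    [20,14.5,27.2,0,0,0,-0.0944],
  ],
)

```text
time_s: 9.17
tcp_pos: [0.4561, -0.2133, 0.1464]
ee_rot: [[-0.553, -0.833, 0.001], [-0.833, 0.553, 0.0], [-0.001, -0.001, -1.0]]
wrist_force: [0.3, 0.3, -1.6]
gripper_width: 0.64
gripper_force: 30.0
```

Call:
drive_tool(
  rows=[
    [20,14.5,27.2,0,0,0,-0.0944],
    [20,14.5,27.2,0,0,0,-0.0944],
    [20,14.5,27.2,0,0,0,-0.0944],
    [20,14.5,27.2,0,0,0,-0.0944],
    [20,14.5,27.2,0,0,0,-0.0944],
  ],
)

```text
time_s: 9.58
tcp_pos: [0.5286, -0.0767, 0.1455]
ee_rot: [[-0.87, -0.493, -0.001], [-0.493, 0.87, 0.0], [0.001, 0.001, -1.0]]
wrist_force: [0.4, -0.0, -2.7]
gripper_width: 0.64
gripper_force: 30.0
```

Call:
drive_tool(
  rows=[
    [20,14.5,27.2,0,0,0,-0.0944],
    [20,14.5,27.2,0,0,0,-0.0944],
    [20,14.5,27.2,0,0,0,-0.0944],
    [20,14.5,27.2,0,0,0,-0.0944],
    [20,0,0,0,0,0,0],
  ],
)

```text
time_s: 10.0
tcp_pos: [0.5893, 0.0348, 0.1455]
ee_rot: [[-0.99, -0.143, 0.003], [-0.143, 0.99, 0.001], [-0.003, 0.001, -1.0]]
wrist_force: [0.6, -0.5, -1.3]
gripper_width: 0.637
gripper_force: 30.0
```

Call:
drive_tool(
  rows=[
    [20,0,0,0,0,0,0],
    [20,0,0,0,0,0,0],
  ],
)

```text
time_s: 10.17
tcp_pos: [0.5859, 0.0304, 0.1451]
ee_rot: [[-0.99, -0.142, -0.002], [-0.142, 0.99, -0.0], [0.002, 0.0, -1.0]]
wrist_force: [0.8, -0.4, -3.3]
gripper_width: 0.641
gripper_force: 30.0
```

```bash
python3 -c "
from w import *
look('w4.png')
from held import *
held([[320,110]])"
```

```text
tcp [585.9  30.4 145.1] yaw -171.81 tilt [ 0.002  0.    -1.   ] t 10.1667 w 0.6409170903225081
[167. 173.] 1752 (array([552.9, -74.1]), 113.5, 2.4, 7.5) z 0.0502
[111. 169.] 17473 (array([ 553.8, -101.5]), 109.4, 56.8, 6.9) z 0.0671
blue [278. 148.] 9929 (array([524.1,  -9.8]), 109.9, 45.7, -81.8) z 0.0176
red [214.   1.] 124 (array([445.6, -52.2]), 24.5, 1.6, -80.3) z 0.0482
held [329. 352.] 128743 (array([571. ,  29.7]), 171.8, 68.7, -89.7) z 0.2187
tcp [0.5858 0.0299 0.1452]
tool mm [[ 78.6   0.7 -19.9]]
cloud x max 45.9 y -26.3..28.9 z -17.2
```

View pics/w4.png

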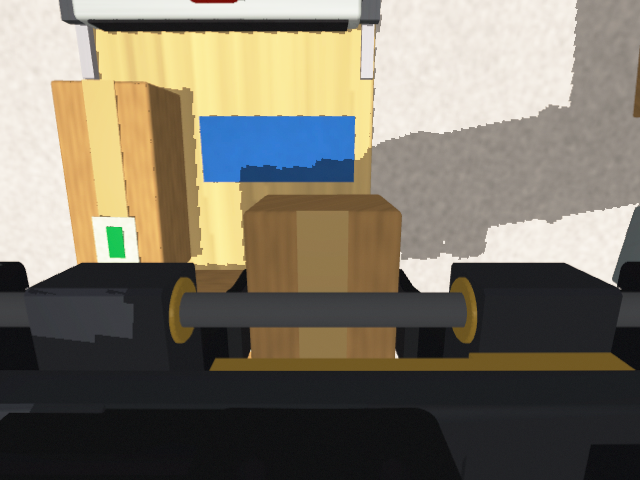

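Call:
drive_tool(
  rows=[
    [20,4.1,0.3,-20,0,0,0],
    [20,0,0,-25,0,0,0],
    [20,0,0,-20,0,0,0],
    [20,0,0,-12,0,0,0],
    [20,0,0,-6,0,0,0],
  ],
)

```text
time_s: 10.68
tcp_pos: [0.5892, 0.0295, 0.0606]
ee_rot: [[-0.99, -0.14, -0.004], [-0.14, 0.99, -0.001], [0.004, -0.0, -1.0]]
wrist_force: [0.4, -0.1, -2.8]
gripper_width: 0.639
gripper_force: 30.0
```

Call:
drive_tool(
  rows=[
    [20,0,0,-5,0,0,0],
    [20,0,0,-4,0,0,0],
    [20,0,0,-2.5,0,0,0],
    [20,0,0,-1.5,0,0,0],
    [20,0,0,-1,0,0,0],
  ],
)

```text
time_s: 11.1
tcp_pos: [0.5914, 0.031, 0.0498]
ee_rot: [[-0.99, -0.142, 0.001], [-0.142, 0.99, -0.0], [-0.001, -0.0, -1.0]]
wrist_force: [-3.1, 0.7, 7.6]
gripper_width: 0.642
gripper_force: 30.0
```

Call:
drive_tool(
  rows=[
    [20,0,0,-0.7,0,0,0],
    [20,0,0,0,0,0,0],
    [20,0,0,0,0,0,0],
  ],
)

```text
time_s: 11.35
tcp_pos: [0.5913, 0.031, 0.0498]
ee_rot: [[-0.99, -0.142, 0.001], [-0.142, 0.99, -0.0], [-0.001, -0.0, -1.0]]
wrist_force: [-3.0, 0.5, 4.9]
gripper_width: 0.641
gripper_force: 30.0
```

Call:
drive_tool(
  rows=[
    [92,0,0,0,0,0,0],
    [92,0,0,0,0,0,0],
    [92,0,0,0,0,0,0],
    [92,0,0,0,0,0,0],
    [92,0,0,8,0,0,0],
  ],
)

```text
time_s: 11.77
tcp_pos: [0.59, 0.0308, 0.0546]
ee_rot: [[-0.99, -0.142, -0.003], [-0.142, 0.99, -0.001], [0.003, -0.0, -1.0]]
wrist_force: [-0.1, 0.2, -0.7]
gripper_width: 0.893
gripper_force: 0.0
```

Call:
drive_tool(
  rows=[
    [100,0,0,25,0,0,0],
    [100,0,0,35,0,0,0],
    [100,0,0,20,0,0,0],
  ],
)

```text
time_s: 12.02
tcp_pos: [0.5924, 0.0312, 0.1395]
ee_rot: [[-0.99, -0.143, 0.004], [-0.143, 0.99, 0.0], [-0.004, -0.0, -1.0]]
wrist_force: [1.1, -0.0, 0.5]
gripper_width: 0.986
gripper_force: 0.0
```

Call:
drive_tool(
  rows=[
    [100,-10.9,16.9,6.8,0,0,0.1111],
    [100,-10.9,16.9,6.8,0,0,0.1111],
    [100,-10.9,16.9,6.8,0,0,0.1111],
    [100,-10.9,16.9,6.8,0,0,0.1111],
    [100,-10.9,16.9,6.8,0,0,0.1111],
  ],
)

```text
time_s: 12.43
tcp_pos: [0.536, 0.1162, 0.1709]
ee_rot: [[-0.763, -0.647, 0.001], [-0.647, 0.763, 0.0], [-0.001, -0.0, -1.0]]
wrist_force: [0.1, -0.0, 0.1]
gripper_width: 1.003
gripper_force: 0.0
```

Call:
drive_tool(
  rows=[
    [100,-10.9,16.9,6.8,0,0,0.1111],
    [100,-10.9,16.9,6.8,0,0,0.1111],
    [100,-10.9,16.9,6.8,0,0,0.1111],
    [100,-10.9,16.9,6.8,0,0,0.1111],
    [100,-10.9,16.9,6.8,0,0,0.1111],
  ],
)

```text
time_s: 12.85
tcp_pos: [0.4814, 0.2008, 0.2049]
ee_rot: [[-0.307, -0.952, 0.001], [-0.952, 0.307, 0.0], [-0.001, -0.001, -1.0]]
wrist_force: [0.0, 0.5, 0.2]
gripper_width: 0.997
gripper_force: 0.0
```

Call:
drive_tool(
  rows=[
    [100,-10.9,16.9,0,0,0,0.1111],
    [100,-10.9,16.9,0,0,0,0.1111],
    [100,-10.9,16.9,0,0,0,0.1111],
    [100,-10.9,16.9,0,0,0,0.1111],
    [100,-10.9,16.9,0,0,0,0.1111],
  ],
)

```text
time_s: 13.27
tcp_pos: [0.4269, 0.2853, 0.2046]
ee_rot: [[0.241, -0.97, 0.001], [-0.97, -0.241, 0.001], [-0.0, -0.001, -1.0]]
wrist_force: [0.9, 0.6, -1.0]
gripper_width: 1.001
gripper_force: 0.0
```

Call:
drive_tool(
  rows=[
    [100,0,0,0,0,0,0],
    [100,0,0,0,0,0,0],
  ],
)

```text
time_s: 13.43
tcp_pos: [0.4271, 0.2851, 0.2044]
ee_rot: [[0.236, -0.972, 0.0], [-0.972, -0.236, 0.0], [-0.0, -0.001, -1.0]]
wrist_force: [0.7, -0.9, -1.0]
gripper_width: 1.004
gripper_force: 0.0
```

```bash
python3 -c "
from w import *
look('w5.png')
import t;save(t.top(),'top3.png')"
```

```text
tcp [427.1 285.1 204.4] yaw -76.33 tilt [-0.    -0.001 -1.   ] t 13.4333 w 1.0044641262707474
[491. 221.] 8357 (array([285., 252.]), 114.0, 56.5, -47.8) z 0.0492
[323. 233.] 7754 (array([424.4, 292.2]), 100.9, 56.1, -76.7) z 0.0491
held [343. 360.] 93816 (array([427.5, 282.7]), 165.8, 68.7, 13.7) z 0.2782
[354. 177.] 2078 (array([650.7, -56.4]), 120.8, 57.1, -81.6) layer [ 57.9 -31.8] ang -89.7
[303. 203.] 2076 (array([605.4,  34.9]), 120.9, 56.1, 8.4) layer [25.9 65. ] ang 0.3
[380. 227.] 2113 (array([ 559.8, -101.1]), 120.5, 56.9, 7.3) layer [-38.4 -63.2] ang -0.8
red (array([435.2, -54.5]), 26.9, 18.8, -81.9) layer [-155.2    0.5]
```

Call:
drive_tool(
  rows=[
    [100,-0.8,-1.1,-36,0,0,-0.005],
    [100,0,0,-38,0,0,0],
    [100,0,0,-38,0,0,0],
    [100,0,0,-36,0,0,0],
    [100,0,0,-25.3,0,0,0],
  ],
)

```text
time_s: 13.95
tcp_pos: [0.4262, 0.2813, 0.0279]
ee_rot: [[0.228, -0.974, -0.002], [-0.974, -0.228, -0.002], [0.002, 0.003, -1.0]]
wrist_force: [0.4, -0.2, -0.3]
gripper_width: 0.998
gripper_force: 0.0
```

Call:
drive_tool(
  rows=[
    [100,0,0,0,0,0,0],
    [20,0,0,0,0,0,0],
    [20,0,0,0,0,0,0],
    [20,0,0,0,0,0,0],
    [20,0,0,0,0,0,0],
  ],
)

```text
time_s: 14.37
tcp_pos: [0.4277, 0.2844, 0.0326]
ee_rot: [[0.231, -0.973, 0.003], [-0.973, -0.231, 0.003], [-0.003, -0.003, -1.0]]
wrist_force: [0.5, -0.6, 0.6]
gripper_width: 0.784
gripper_force: 0.0
```

Call:
drive_tool(
  rows=[
    [20,0,0,0,0,0,0],
    [20,0,0,0,0,0,0],
    [20,0,0,5,0,0,0],
    [20,0,0,20,0,0,0],
    [20,0,0,30,0,0,0],
  ],
)

```text
time_s: 14.78
tcp_pos: [0.4247, 0.2814, 0.0837]
ee_rot: [[0.23, -0.973, -0.006], [-0.973, -0.23, -0.006], [0.004, 0.007, -1.0]]
wrist_force: [0.9, -0.6, -2.6]
gripper_width: 0.641
gripper_force: 30.0
```

Call:
drive_tool(
  rows=[
    [20,0,0,30,0,0,0],
    [20,0,0,30,0,0,0],
    [20,7.8,-26,0,0,0,-0.0077],
    [20,7.8,-26,0,0,0,-0.0077],
    [20,7.8,-26,0,0,0,-0.0077],
  ],
)

```text
time_s: 15.2
tcp_pos: [0.4496, 0.2046, 0.1463]
ee_rot: [[0.209, -0.978, 0.0], [-0.978, -0.209, 0.001], [-0.001, -0.0, -1.0]]
wrist_force: [-0.5, 0.7, -3.0]
gripper_width: 0.638
gripper_force: 30.0
```

Call:
drive_tool(
  rows=[
    [20,7.8,-26,0,0,0,-0.0077],
    [20,7.8,-26,0,0,0,-0.0077],
    [20,7.8,-26,0,0,0,-0.0077],
    [20,7.8,-26,0,0,0,-0.0077],
    [20,7.8,-26,0,0,0,-0.0077],
  ],
)

```text
time_s: 15.62
tcp_pos: [0.4886, 0.074, 0.1456]
ee_rot: [[0.17, -0.985, -0.001], [-0.985, -0.17, -0.0], [-0.0, 0.001, -1.0]]
wrist_force: [0.1, -0.3, -2.6]
gripper_width: 0.641
gripper_force: 30.0
```

Call:
drive_tool(
  rows=[
    [20,7.8,-26,0,0,0,-0.0077],
    [20,7.8,-26,0,0,0,-0.0077],
    [20,7.8,-26,0,0,0,-0.0077],
    [20,7.8,-26,0,0,0,-0.0077],
    [20,0,0,0,0,0,0],
  ],
)

```text
time_s: 16.03
tcp_pos: [0.5205, -0.0319, 0.1454]
ee_rot: [[0.136, -0.991, -0.001], [-0.991, -0.136, -0.001], [0.001, 0.001, -1.0]]
wrist_force: [1.1, -0.8, -2.0]
gripper_width: 0.643
gripper_force: 30.0
```

Call:
drive_tool(
  rows=[
    [20,0,0,0,0,0,0],
    [20,0,0,0,0,0,0],
  ],
)

```text
time_s: 16.2
tcp_pos: [0.5196, -0.0286, 0.1453]
ee_rot: [[0.14, -0.99, -0.001], [-0.99, -0.14, 0.0], [-0.0, 0.001, -1.0]]
wrist_force: [-0.3, 0.6, -2.9]
gripper_width: 0.641
gripper_force: 30.0
```

```bash
python3 -c "
from w import *
look('w6.png')
from held import *
held([[320,200]])"
```

```text
tcp [519.6 -28.6 145.3] yaw -81.97 tilt [-0.     0.001 -1.   ] t 16.2 w 0.6405366352016673
[167. 173.] 1619 (array([622.9, -60.8]), 118.3, 2.1, -81.5) z 0.051
[112. 165.] 18261 (array([650.8, -60.2]), 113.7, 57.4, -81.9) z 0.067
[269. 123.] 20713 (array([ 559.8, -101.2]), 120.8, 56.3, 7.1) z 0.0671
blue [311. 192.] 605 (array([531.4, -60.5]), 44.6, 7.1, 7.9) z 0.0175
red [459. 229.] 2424 (array([435.5, -55.2]), 29.4, 21.5, -81.5) z 0.0765
held [329. 352.] 128352 (array([520. , -38.8]), 169.9, 68.9, 1.7) z 0.219
tcp [ 0.5197 -0.0282  0.1454]
tool mm [[ 47.1   0.4 -20. ]]
cloud x max 42.0 y -26.4..28.8 z -17.2
```

View pics/w6.png

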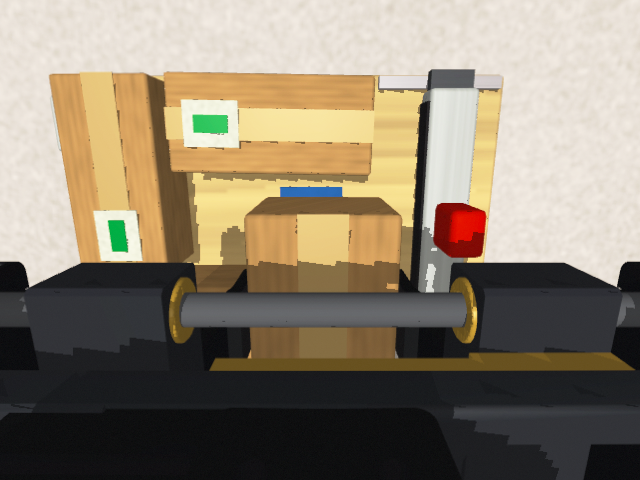

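Call:
drive_tool(
  rows=[
    [20,0.7,-0.2,-20,0,0,0],
    [20,0,0,-25,0,0,0],
    [20,0,0,-20,0,0,0],
    [20,0,0,-12,0,0,0],
    [20,0,0,-6,0,0,0],
  ],
)

```text
time_s: 16.72
tcp_pos: [0.5196, -0.028, 0.0608]
ee_rot: [[0.142, -0.99, -0.004], [-0.99, -0.142, -0.001], [0.0, 0.004, -1.0]]
wrist_force: [0.3, 0.1, -2.2]
gripper_width: 0.64
gripper_force: 30.0
```

Call:
drive_tool(
  rows=[
    [20,0,0,-5,0,0,0],
    [20,0,0,-4,0,0,0],
    [20,0,0,-2.5,0,0,0],
    [20,0,0,-1.5,0,0,0],
    [20,0,0,0,0,0,0],
  ],
)

```text
time_s: 17.13
tcp_pos: [0.5214, -0.0286, 0.05]
ee_rot: [[0.141, -0.99, 0.001], [-0.99, -0.141, 0.0], [-0.0, -0.001, -1.0]]
wrist_force: [-0.0, 0.6, -2.0]
gripper_width: 0.644
gripper_force: 30.0
```

Call:
drive_tool(
  rows=[
    [20,0,0,-1,0,0,0],
    [20,0,0,0,0,0,0],
    [20,0,0,0,0,0,0],
  ],
)

```text
time_s: 17.38
tcp_pos: [0.5215, -0.0287, 0.0497]
ee_rot: [[0.141, -0.99, 0.002], [-0.99, -0.141, 0.0], [-0.0, -0.002, -1.0]]
wrist_force: [-2.5, 0.6, 5.8]
gripper_width: 0.642
gripper_force: 30.0
```

Call:
drive_tool(
  rows=[
    [92,0,0,0,0,0,0],
    [92,0,0,0,0,0,0],
    [92,0,0,0,0,0,0],
    [92,0,0,0,0,0,0],
    [92,0,0,8,0,0,0],
  ],
)

```text
time_s: 17.8
tcp_pos: [0.5199, -0.0291, 0.0554]
ee_rot: [[0.14, -0.99, -0.003], [-0.99, -0.14, -0.001], [0.0, 0.003, -1.0]]
wrist_force: [-0.7, -0.5, -1.3]
gripper_width: 0.888
gripper_force: 0.0
```

Call:
drive_tool(
  rows=[
    [92,0,0,25,0,0,0],
    [92,0,0,35,0,0,0],
    [92,0,0,20,0,0,0],
    [0,-25,-6.4,0,0,0,0],
    [0,-25,-6.4,0,0,0,0],
  ],
)

```text
time_s: 18.22
tcp_pos: [0.4723, -0.0412, 0.1385]
ee_rot: [[0.141, -0.99, 0.005], [-0.99, -0.141, 0.001], [-0.0, -0.005, -1.0]]
wrist_force: [-0.5, 0.6, -1.2]
gripper_width: 0.836
gripper_force: 0.0
```

Call:
drive_tool(
  rows=[
    [0,-25,-6.4,0,0,0,0],
    [0,-25,-6.4,0,0,0,0],
    [0,-25,-6.4,0,0,0,0],
    [0,0,0,0,0,0,0],
    [0,0,0,0,0,0,0],
  ],
)

```text
time_s: 18.63
tcp_pos: [0.3953, -0.0611, 0.1373]
ee_rot: [[0.14, -0.99, 0.001], [-0.99, -0.14, 0.0], [-0.0, -0.001, -1.0]]
wrist_force: [-0.1, 0.6, -0.2]
gripper_width: 0.471
gripper_force: 0.0
```

```bash
python3 -c "
from w import *
look('w7.png')
import t;save(t.top(),'top4.png')"
```

```text
tcp [395.3 -61.1 137.3] yaw -81.94 tilt [-0.    -0.001 -1.   ] t 18.6333 w 0.47091234565236306
[ 77. 150.] 15414 (array([ 545.2, -103.2]), 92.3, 56.5, 7.1) z 0.067
[108. 239.] 5373 (array([522.7, -49. ]), 56.6, 44.3, 8.8) z 0.067
red [255. 253.] 1992 (array([434.1, -55.7]), 29.2, 22.1, -83.9) z 0.0766
held [329. 365.] 108549 (array([395.6, -63.2]), 165.9, 72.2, 6.4) z 0.2118
[354. 177.] 2080 (array([650.5, -56.4]), 120.9, 57.0, -81.1) layer [ 57.7 -31.7] ang -89.2
[303. 202.] 2081 (array([605.3,  34.9]), 120.7, 56.0, 8.4) layer [25.8 65. ] ang 0.3
[380. 227.] 2105 (array([ 559.8, -101.2]), 120.5, 57.0, 7.1) layer [-38.4 -63.3] ang -1.0
[329. 251.] 2117 (array([517.7, -10.6]), 120.0, 56.1, -81.9) layer [-67.3  32.3] ang -90.0
```

View pics/top4.png

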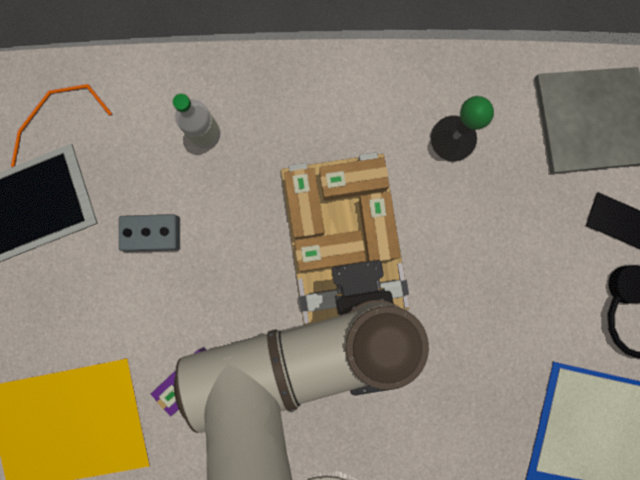

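The picture shows the full pinwheel on the marks, centred near (340,210), with the arm clear behind the red handle. I close the fingers, go down behind the handle and push.

Call:
drive_tool(
  rows=[
    [0,0,0,0,0,0,0],
    [0,0,0,0,0,0,0],
    [0,0,0,0,0,0,0],
    [0,0,0,0,0,0,0],
    [0,0,0,0,0,0,0],
  ],
)

```text
time_s: 19.15
tcp_pos: [0.3961, -0.0607, 0.1364]
ee_rot: [[0.14, -0.99, -0.0], [-0.99, -0.14, -0.0], [0.0, 0.0, -1.0]]
wrist_force: [-0.5, 0.4, -0.1]
gripper_width: 0.031
gripper_force: 0.0
```

Call:
drive_tool(
  rows=[
    [0,0,0,0,0,0,0],
    [0,0,0,-20,0,0,0],
    [0,0,0,-20,0,0,0],
    [0,0,0,-17,0,0,0],
    [0,0,0,-8,0,0,0],
  ],
)

```text
time_s: 19.57
tcp_pos: [0.3948, -0.061, 0.0699]
ee_rot: [[0.14, -0.99, -0.003], [-0.99, -0.14, -0.001], [0.0, 0.003, -1.0]]
wrist_force: [-0.1, -1.3, 0.1]
gripper_width: 0.008
gripper_force: 0.0
```

Call:
drive_tool(
  rows=[
    [0,0,0,0,0,0,0],
    [0,4,0.6,0,0,0,0],
    [0,4,0.6,0,0,0,0],
    [0,3,0.4,0,0,0,0],
    [0,3,0.4,0,0,0,0],
  ],
)

```text
time_s: 19.98
tcp_pos: [0.4112, -0.0586, 0.0724]
ee_rot: [[0.14, -0.99, 0.002], [-0.99, -0.14, 0.0], [-0.0, -0.002, -1.0]]
wrist_force: [0.4, -0.2, -0.8]
gripper_width: 0.008
gripper_force: 0.0
```

Call:
drive_tool(
  rows=[
    [0,4,0.6,0,0,0,0],
    [0,4,0.6,0,0,0,0],
    [0,4,0.6,0,0,0,0],
    [0,4,0.6,0,0,0,0],
    [0,3,0.4,0,0,0,0],
  ],
)

```text
time_s: 20.4
tcp_pos: [0.4292, -0.056, 0.0716]
ee_rot: [[0.14, -0.99, -0.0], [-0.99, -0.14, -0.0], [0.0, 0.0, -1.0]]
wrist_force: [-2.2, 0.3, 3.3]
gripper_width: 0.004
gripper_force: 1.4
```

Call:
drive_tool(
  rows=[
    [0,3,0.4,0,0,0,0],
    [0,3,0.4,0,0,0,0],
    [0,3,0.4,0,0,0,0],
    [0,2,0.3,0,0,0,0],
    [0,0,0,0,0,0,0],
  ],
)

```text
time_s: 20.82
tcp_pos: [0.4407, -0.0544, 0.0715]
ee_rot: [[0.14, -0.99, 0.001], [-0.99, -0.14, 0.0], [0.0, -0.001, -1.0]]
wrist_force: [-1.2, 0.1, 0.6]
gripper_width: 0.005
gripper_force: 0.3
```

```bash
python3 -c "
from w import *
look('w8.png')
import t;t.top()"
```

```text
tcp [440.7 -54.4  71.5] yaw -81.93 tilt [ 0.    -0.001 -1.   ] t 20.8167 w 0.0053895051443176014
[ 97. 149.] 27977 (array([ 540.1, -103.7]), 81.7, 56.5, 6.9) z 0.067
[124. 262.] 6979 (array([524.3, -58.5]), 56.6, 24.6, 8.0) z 0.067
[120. 342.] 2659 (array([526.5, -22.1]), 40.9, 15.7, 8.7) z 0.0672
red [279. 259.] 325 (array([462. , -65.8]), 19.4, 2.0, 6.0) z 0.0543
held [321. 365.] 99396 (array([441.1, -56. ]), 164.8, 71.5, 7.0) z 0.1498
[354. 177.] 2086 (array([650.7, -56.3]), 120.7, 57.3, -81.7) layer [ 57.9 -31.7] ang -89.8
[304. 203.] 2057 (array([605.5,  34.9]), 120.9, 56.1, 8.4) layer [26. 65.] ang 0.3
[380. 225.] 1960 (array([ 559.8, -101. ]), 120.5, 56.4, 7.4) layer [-38.4 -63.1] ang -0.7
[316. 251.] 1182 (array([517.7, -10.1]), 119.1, 56.1, -81.9) layer [-67.2  32.8] ang -90.0
```

Call:
drive_tool(
  rows=[
    [0,4,0.6,0,0,0,0],
    [0,4,0.6,0,0,0,0],
    [0,3,0.4,0,0,0,0],
    [0,3,0.4,0,0,0,0],
    [0,2,0.3,0,0,0,0],
  ],
)

```text
time_s: 21.33
tcp_pos: [0.4558, -0.0522, 0.0714]
ee_rot: [[0.14, -0.99, -0.001], [-0.99, -0.14, -0.0], [-0.0, 0.001, -1.0]]
wrist_force: [-3.3, -0.2, 2.4]
gripper_width: 0.007
gripper_force: 1.9
```

Call:
drive_tool(
  rows=[
    [0,1.5,0.2,0,0,0,0],
    [0,1.5,0.2,0,0,0,0],
    [0,1,0.1,0,0,0,0],
    [0,1,0.1,0,0,0,0],
    [0,0,0,0,0,0,0],
  ],
)

```text
time_s: 21.75
tcp_pos: [0.4602, -0.0516, 0.0714]
ee_rot: [[0.14, -0.99, -0.002], [-0.99, -0.14, -0.0], [-0.0, 0.002, -1.0]]
wrist_force: [-4.4, 0.9, 2.8]
gripper_width: 0.008
gripper_force: 2.5
```

```bash
python3 -c "
from w import *
look('w9.png',minn=1000)
import t;t.top()"
```

```text
tcp [460.2 -51.6  71.4] yaw -81.95 tilt [-0.     0.002 -1.   ] t 21.75 w 0.008137130203611991
[232. 150.] 1046 (array([ 506.5, -107.6]), 54.7, 1.2, -81.8) z 0.0506
[113. 151.] 32854 (array([ 552.9, -101.1]), 94.9, 56.4, 7.9) z 0.067
[155. 259.] 5770 (array([527.2, -58.3]), 56.0, 24.2, 8.6) z 0.067
[138. 342.] 1565 (array([537.7, -20.5]), 24.9, 15.5, 9.7) z 0.067
red [279. 259.] 324 (array([481.6, -62.9]), 19.2, 1.8, 6.6) z 0.0538
held [321. 365.] 99358 (array([460.8, -53.2]), 165.9, 71.8, 6.8) z 0.1496
[366. 196.] 3795 (array([591.4, -64.2]), 178.9, 121.0, 7.6) layer [ -1.9 -31.1] ang -0.5
[306. 216.] 2932 (array([580.5,  29.5]), 171.7, 59.5, 8.6) layer [ 0.5 63.2] ang 0.5
```

Call:
drive_tool(
  rows=[
    [0,1,0.1,0,0,0,0],
    [0,1,0.1,0,0,0,0],
    [0,1,0.1,0,0,0,0],
    [0,0,0,0,0,0,0],
  ],
)

```text
time_s: 22.18
tcp_pos: [0.4622, -0.0514, 0.0713]
ee_rot: [[0.14, -0.99, -0.004], [-0.99, -0.14, -0.0], [-0.0, 0.004, -1.0]]
wrist_force: [-8.3, 3.1, 5.2]
gripper_width: 0.008
gripper_force: 4.0
```

Call:
drive_tool(
  rows=[
    [0,1,0.1,0,0,0,0],
    [0,0,0,0,0,0,0],
  ],
)

```text
time_s: 22.35
tcp_pos: [0.463, -0.0513, 0.0713]
ee_rot: [[0.14, -0.99, -0.004], [-0.99, -0.14, -0.0], [-0.0, 0.004, -1.0]]
wrist_force: [-6.7, 2.5, 6.4]
gripper_width: 0.0
gripper_force: 4.2
```

Call:
drive_tool(
  rows=[
    [0,1,0.1,0,0,0,0],
    [0,0,0,0,0,0,0],
  ],
)

```text
time_s: 22.52
tcp_pos: [0.4638, -0.0512, 0.0713]
ee_rot: [[0.14, -0.99, -0.005], [-0.99, -0.14, -0.0], [-0.0, 0.005, -1.0]]
wrist_force: [-8.3, 2.9, 6.2]
gripper_width: 0.009
gripper_force: 4.4
```

Call:
drive_tool(
  rows=[
    [0,1,0.1,0,0,0,0],
    [0,0,0,0,0,0,0],
  ],
)

```text
time_s: 22.68
tcp_pos: [0.4639, -0.0512, 0.0713]
ee_rot: [[0.14, -0.99, -0.007], [-0.99, -0.14, -0.001], [-0.0, 0.007, -1.0]]
wrist_force: [-10.4, 3.5, 8.9]
gripper_width: 0.005
gripper_force: 5.8
```

Call:
drive_tool(
  rows=[
    [0,1,0.1,0,0,0,0],
    [0,0,0,0,0,0,0],
  ],
)

```text
time_s: 22.85
tcp_pos: [0.4639, -0.0512, 0.0713]
ee_rot: [[0.139, -0.99, -0.009], [-0.99, -0.139, -0.001], [-0.001, 0.009, -1.0]]
wrist_force: [-12.9, 4.5, 11.9]
gripper_width: 0.005
gripper_force: 7.0
```

```bash
python3 -c "
from w import *
look('w10.png',minn=1000)
import t;t.top()"
```

```text
tcp [463.9 -51.2  71.3] yaw -81.99 tilt [-0.001  0.009 -1.   ] t 22.85 w 0.004798266576211456
[232. 151.] 1049 (array([ 510.2, -107.1]), 54.7, 1.2, -81.8) z 0.0504
[193. 235.] 1053 (array([529.5, -68.7]), 56.8, 16.2, -9.5) z 0.0503
[113. 152.] 32857 (array([ 555.7, -100.6]), 93.4, 56.5, 8.2) z 0.067
[155. 260.] 5739 (array([530.9, -57.9]), 56.0, 23.8, 8.0) z 0.067
[138. 342.] 1584 (array([541.3, -20.6]), 25.8, 15.4, 7.9) z 0.0671
red [279. 259.] 310 (array([484.7, -62.5]), 19.1, 2.1, 4.4) z 0.0534
held [321. 365.] 99374 (array([464.4, -52.7]), 165.4, 72.0, 6.9) z 0.1495
[365. 193.] 3674 (array([594.2, -63.8]), 174.3, 120.5, 7.8) layer [  0.9 -31.1] ang -0.3
[305. 214.] 2841 (array([585.5,  31. ]), 164.9, 59.9, 9.4) layer [ 5.7 63.9] ang 1.3
```

The bar has stalled and the force is rising, so the layer is snug. I back off and check.

Call:
drive_tool(
  rows=[
    [0,-6,-0.8,0,0,0,0],
    [0,-12,-1.7,0,0,0,0],
    [0,-15,-2,0,0,0,0],
    [0,0,0,30,0,0,0],
    [0,0,0,35,0,0,0],
  ],
)

```text
time_s: 23.37
tcp_pos: [0.434, -0.0557, 0.1357]
ee_rot: [[0.14, -0.99, -0.003], [-0.99, -0.14, -0.001], [0.001, 0.003, -1.0]]
wrist_force: [1.6, 1.4, 0.6]
gripper_width: 0.006
gripper_force: 0.0
```

Call:
drive_tool(
  rows=[
    [0,0,0,35,0,0,0],
    [0,-5,-30,20,0,0,0],
    [0,-5,-35,0,0,0,0],
    [0,-5,-35,0,0,0,0],
    [0,0,-35,0,0,0,0],
  ],
)

```text
time_s: 23.78
tcp_pos: [0.421, -0.1918, 0.193]
ee_rot: [[0.142, -0.99, 0.006], [-0.99, -0.142, -0.001], [0.002, -0.006, -1.0]]
wrist_force: [0.8, -0.1, 0.0]
gripper_width: 0.006
gripper_force: 0.0
```

Call:
drive_tool(
  rows=[
    [0,0,-35,0,0,0,0],
    [0,0,-35,0,0,0,0],
    [0,0,-35,0,0,0,0],
    [0,0,0,0,0,0,0],
    [0,0,0,0,0,0,0],
  ],
)

```text
time_s: 24.2
tcp_pos: [0.4208, -0.2975, 0.1914]
ee_rot: [[0.137, -0.991, 0.003], [-0.991, -0.137, -0.001], [0.002, -0.002, -1.0]]
wrist_force: [0.2, 0.0, 0.0]
gripper_width: 0.002
gripper_force: 0.0
```

```bash
python3 -c "
import t;d=t.top();t.save(d,'top5.png')
from m import *
im=cv2.resize(d['frame'][140:330,260:430],None,fx=3,fy=3);cv2.imwrite('pics/crop5.png',im[:,:,::-1])"
```

```text
[366. 199.] 4163 (array([593.2, -64.2]), 176.9, 120.7, 8.0) layer [ -0.1 -31.4] ang -0.1
[316. 224.] 4178 (array([584.2,  -0.9]), 177.2, 120.5, 8.3) layer [-0.1 32.5] ang 0.2
red (array([483.9, -47.5]), 27.7, 17.6, -81.2) layer [-106.     0.5]
```

View pics/crop5.png

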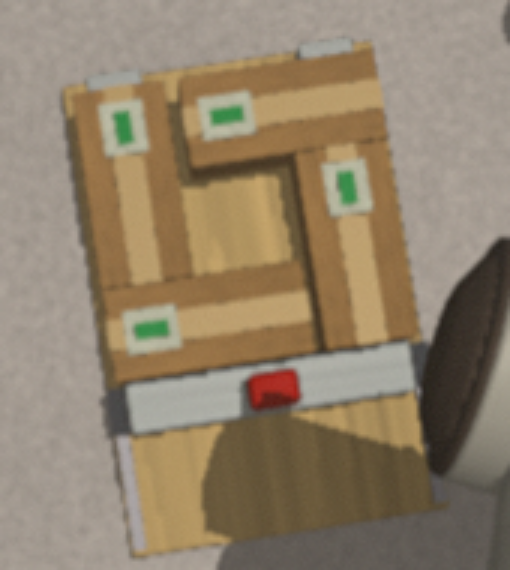

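The crop shows the pinwheel closed and the bar against the cartons. The handle is at layer x = -106 mm, so the joint is at 0.050 m, and the two pairs of cartons span 177 mm, centred within 1 mm of the layer point in x and y. The arm is clear.

```bash
python3 -c "
from station import finish_job
print(finish_job())"
```

```text
the job is handed in; nothing more can be done
None
```

The job is handed in: all four cartons sit on their blue marks, the clamp bar holds the layer against the stops at about 0.050 m, and the arm is clear; I had no contact with the mixer, microphone or bottle, but took no final measurement of their positions.

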